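# Roll the thumbwheel until the board nest's jaw stands at the gauge mark, then lock it

## Robot

A 6-joint arm with a two-finger parallel gripper is mounted at the origin on the work surface; the furniture and walls round the work are solid. World frame = base frame: x ahead of the robot, y to its left, z up, the work surface at z = 0. Lengths are in m, angles in rad, forces in N, time in s.
With the tool pointing down it reaches from about 0.425 to 0.95 m from the base axis. Payload 3.5 kg.
Tool frame: the origin (TCP) lies between the finger pads; the fingertips stand 14 mm ahead of it and the grasp point (between the pads) lies 5 mm behind it; z points along the fingers, y is the direction in which the jaws open and shut (so a half turn about z gives the same grasp; the last joint's range is limited). The gripper opens to 85 mm and grips with 20 to 120 N. Pads are 22 mm wide; open, the fingers measure 114 mm over their backs; the gripper's body (76 mm by 85 mm) begins 54 mm behind the grasp point. The pads swing forward as they close: fully open they stand 13 mm farther back than shut.
Start: joints at [-1.472, 0.286, 1.577, -0, 1.279, -0.15], TCP at [0.166, -0.654, 0.245] pointing down, gripper open.
Joint ranges: [-2.77, 2.77], [-0.9, 2.22], [0.21, 2.48], [-1.53, 4.67], [0.24, 2.81], [-2.84, 2.84]. Speed limits (rad/s): [2.79, 2.79, 3.14, 3.14, 3.14, 3.14].

## Interface

Orientations are given as a unit quaternion [x, y, z, w].
In Python, from plant import ctrl gives the robot as it stands. The module is installed in compiled form; this text tells all that it offers.
- The arm moves only by the tool servo_tool, never from a script. Its argument "increments" is text: rows parted by semicolons, each of 7 numbers parted by spaces: the turn, a rotation vector about the tool's x, y, z in rad, then the shift along the tool's x, y, z in cm, then the finger opening in cm, from 0 to 8.54. In form: ax ay az dx dy dz claw; .... A call has 1 to 10 rows; each row is the pose to reach, as a shift and turn from the pose commanded when the call began, along the tool's axes at that moment; what a row does not reach only later rows make up. A row lasts 1/12 s, in which the tool goes at most 41.7 mm and 7.16 degrees, less where a joint would pass 70% of its speed; a pose out of reach is approached as far as the arm can. A call with a gripper value outside its range is refused whole. The fingers move at their own pace and stop on an object; "grip_force" is the grip in N (left out, the last holds). Time passes only in rows, so rows that repeat a pose let the fingers close. It gives the time, the measured TCP pose, the force and the opening at its end, in the units of the state.
- ctrl.get_state(): the state, without advancing time (a new reading comes with each control period).
- ctrl.read_camera(name): name is "scene" or "top" or "wrist"; returns (picture, depth): 384x512x3 uint8, red, green, blue; 384x512 float32, m along the optical axis (not along the pixel's ray), 0 where there is no reading.
- ctrl.camera_info(name): a dict with "camera_matrix" (3x3 intrinsics, pixels), "world_to_cam" (4x4, takes a point from world to camera coordinates). Camera axes: x right, y down, z forward; pixel columns grow to the right and rows downward; lengths in m; the calibration is good to about 2 mm. The wrist camera is an equidistant fisheye: a pixel r from the principal point sees the ray r / f radians off the axis. A picture is of the moment at which its call begins: read the wrist's pose just before it. camera_info takes no time and is no camera call; for the wrist camera it gives the pose at the moment of the call.
- ctrl.sign_off(): hands the job in, once; it reports no verdict.
The state is a dict: "time": time; "qpos": joint angles; "dq": joint speeds; "joint_efforts": joint torques, N m; "eef_pos": TCP position; "tcp_rot": TCP orientation; "contact_force": force on the tool from outside, world axes, zero at the start; "wrist_torque": the same for the moment, N m; "opening": opening from 0.0 (shut) to 1.0 (fully open).
Only numpy, scipy, OpenCV 4.12 (cv2) and the standard library are available. Lean on these libraries where they do the work, as an engineer would, in place of code of your own. Each camera call takes 0.05 s, during which the arm holds its last target.

## Task

Set the width of the board nest: with a fingertip roll the black knurled wheel, its top towards the right-hand (lever) end of the nest, until the black pointer on the blue sliding jaw stands over the middle of the red gauge band, and leave it there. Then push the red lock lever all the way over, away from the scale. Move the jaw only by the wheel, never by touching it, pick nothing up, and leave the flux bottle, the spare knob and the yellow tape where they are.

Things in the scene. Friction and masses are not known exactly. Their poses are not given: they have to be found in the camera images.
- nest: board nest: grey fixed base plate 200 x 250 x 12 mm; origin at the centre of its underside on the bench. x points from the scale edge to the wheel-and-lever edge, y to the wheel's end (left as seen from the scale), z up. Carries a white scale strip (centre x = -80, top z = 18), a slide rail with the jaws (x = -40), a dark gear housing (x -15 to 27, y 23 to 67, top z = 48) and, behind it, the wheel, and the lock lever at y = -80 (all mm, nest frame)
- wheel_center (a point): centre of the black knurled wheel, 44 mm above the bench. Wheel 63 mm over its ridges (24 ridges, 1.5 mm high, 8 mm apart), 26 mm wide, axle along the nest's x. Its top (75.5 mm above the bench) is 17 mm higher than the cheeks beside it
- wheel (a joint): wheel angle, rad, 0 to 5.5 between stops; grows when the top of the wheel moves towards the nest's -y (towards the lever's end). 1 rad moves the jaw 10 mm towards -y (closing the gap). Starts at 0 to 1.0. It turns under about 1 N at the rim and stays where it is left
- jaw: blue sliding jaw, 44 x 24 x 18 mm, top 39 mm above the bench, slides along the nest's y and is driven by the wheel only; origin under its centre, axes as the nest's. Must not be touched
- jaw_pointer (a point): tip of the jaw's black pointer, 3 mm wide, reaching over the scale strip 23 mm above the bench
- gauge_flag: red gauge band, 8 mm wide (along y) and 20 mm long, fixed flat across the scale strip with a clip at its outer end; origin at the middle of the band's width, 18 mm above the bench, axes as the nest's. Its place along the scale varies; the pointer always starts 14 to 44 mm from it on the +y side
- lock_lever (a joint): lock lever angle, rad: 0 leaning to the scale side (nest -x), 1.0 fully over to the nest's +x (locked); starts at 0 to 0.15. Stays where it is left; about 1.5 N at the ball moves it
- lock_lever_tip (a point): centre of the red ball, 26 mm across, at the end of the lock lever; 55 mm from the lever's hinge, which lies along the nest's y, 34 mm above the bench, at nest x = 50, y = -80 mm. At 0 the ball is 26 mm to the -x side of the hinge and 48 mm above it; at 1.0 it is as far to the +x side. The grey lever block, 70 x 50 mm, is 37 mm high, with a hinge boss to 47 mm
- flux_bottle: loose orange bottle with black cap, 30 x 30 x 58 mm, standing close behind the nest (its +x side); origin at the centre of its underside. Leave it
- spare_knob: loose black knob with grey top, 24 x 24 x 16 mm, on the bench beside the nest's wheel end; origin at the centre of its underside. Leave it
- tape_yellow: loose roll of yellow tape, 64 x 64 x 19 mm, lying behind the nest; origin at the centre of its underside. Leave it

How it is judged:
On the way, in this order (a step that is already met when the one before it is completed fails the run):
1. the jaw's pointer stands over the red band, the wheel at rest (y of jaw_pointer in the frame of gauge_flag between -0.004 and 0.004 m and velocity of joint wheel between -0.1 and 0.1 rad/s), for 0.3 s.
2. the lock lever is pushed over (value of joint lock_lever above 0.85 rad), for 0.2 s.
At the end, for the whole second after the job is handed in: The pointer's middle stands over the red band (within 4 mm of its middle, along the scale) with the wheel at rest, and the lock lever is over (0.85 rad or more of 1.0), pushed only after the pointer was set (all of step 1 and value of joint lock_lever above 0.85 rad); the robot touches nothing.
It fails at once if the jaw is touched by the robot (contact force between any of the fingers, the arm and jaw above 0.5 N).
It fails at once if a loose thing is picked up (20 mm off the bench) (height (world z) of any of flux_bottle, spare_knob, tape_yellow above 0.02 m).
It fails at once if a loose thing is moved more than 25 mm (distance of any of flux_bottle, spare_knob, tape_yellow from where it was at the start of the episode above 0.025 m).
It also fails if it takes over 58 s, if anything falls off the work surface, if the arm or the gripper's body presses on something with over 40 N, if the wrist force passes 120 N, or if a joint passes its speed limit or range.

## Working session

There is one attempt and no reset: what is moved stays moved. The work goes in short steps, Python scripts to look and compute and a tool call to move; the robot and the scene stay as the last step left them, time stands still between calls to the robot, and variables do not carry over. Pictures are saved under pics/ and viewed, and the job is handed in when it is done.

Besides the shell and the picture viewer there is one more tool, called after "Request:" by a JSON object that holds its "fn" and its "kwargs". servo_tool: Moves the arm, as the interface text tells. Its arguments: {"type":"object","properties":{"increments":{"type":"string"},"grip_force":{"type":"number"}},"required":["increments"]}

```bash
mkdir -p pics; python3 - <<'E'
from plant import ctrl
import cv2,json
s=ctrl.get_state();print(s)
for n in("scene","top","wrist"):
    im,d=ctrl.read_camera(n);cv2.imwrite(f"pics/{n}0.png",im[:,:,::-1])
    import numpy as np; np.savez(f"{n}0.npz",im=im,d=d)
    i=ctrl.camera_info(n);print(n,{k:np.round(v,4).tolist() if not isinstance(v,str) else v for k,v in i.items()})
E
```

```text
{'time': 0.0, 'qpos': array([-1.47201061e+00,  2.87211157e-01,  1.57814001e+00, -1.86905794e-05,
        1.27858268e+00, -1.50002299e-01]), 'dq': array([ 0.0003125 , -0.0007159 , -0.00010863, -0.00129139,  0.00032503,
       -0.00143187]), 'joint_efforts': array([-6.12711283e-04, -4.05987453e+01, -2.92622656e+01, -1.21829107e-04,
        5.82441251e-03, -9.26067543e-07]), 'eef_pos': array([ 0.16616756, -0.65360264,  0.24393682]), 'tcp_rot': array([ 9.92272022e-01,  1.24076044e-01,  2.10306168e-05, -1.17044004e-03]), 'contact_force': array([ 0.02803009, -0.44953074, -0.02943035]), 'wrist_torque': array([ 0.02405763, -0.02605861,  0.04033969]), 'opening': 0.999401471173374}
scene {'camera_matrix': [[399.5132, 0.0, 253.7358], [0.0, 399.5132, 190.4534], [0.0, 0.0, 1.0]], 'world_to_cam': [[-0.5714, -0.8207, 0.0049, 0.387], [-0.4492, 0.3078, -0.8387, 0.2661], [0.6868, -0.4814, -0.5445, 0.6096], [0.0, 0.0, 0.0, 1.0]]}
top {'camera_matrix': [[463.8579, 0.0, 257.9148], [0.0, 463.8579, 202.5282], [0.0, 0.0, 1.0]], 'world_to_cam': [[0.0093, -0.9999, 0.0109, 0.0986], [-0.9845, -0.011, -0.1752, 0.4993], [0.1753, -0.0091, -0.9845, 0.832], [0.0, 0.0, 0.0, 1.0]]}
wrist {'camera_matrix': [[297.3186, 0.0, 254.8227], [0.0, 297.3186, 195.9962], [0.0, 0.0, 1.0]], 'world_to_cam': [[0.2461, -0.9693, -0.0025, -0.675], [-0.9242, -0.2354, 0.3008, -0.0388], [-0.2921, -0.0717, -0.9537, 0.3799], [0.0, 0.0, 0.0, 1.0]]}
```

View pics/scene0.png

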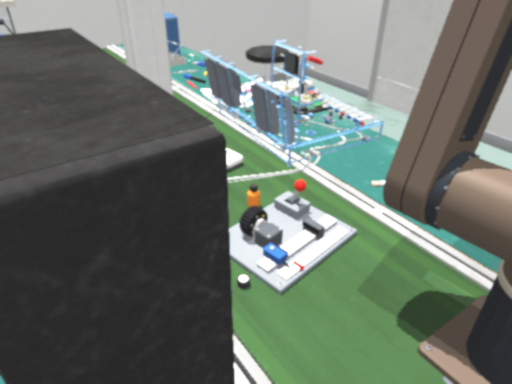

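View pics/top0.png

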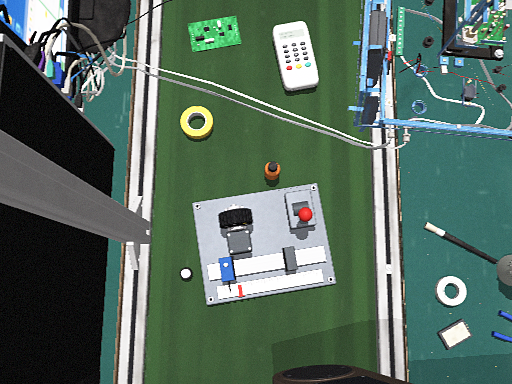

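View pics/wrist0.png

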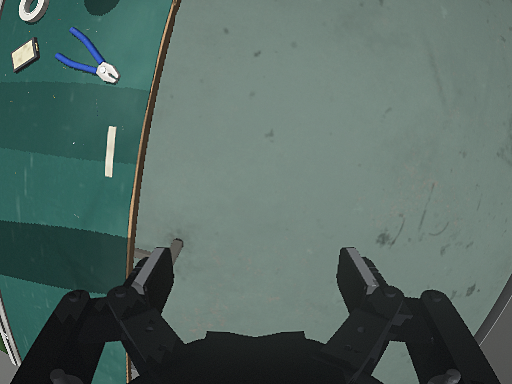

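```bash
cat > h.py <<'E'
import numpy as np,cv2
from plant import ctrl
def ray(n,uv,z,info=None):
    i=info or ctrl.camera_info(n);K=np.array(i["camera_matrix"]);T=np.array(i["world_to_cam"]);R=T[:3,:3];c=-R.T@T[:3,3]
    uv=np.atleast_2d(np.float64(uv));p=np.c_[(uv-K[:2,2])/np.diag(K)[:2],np.ones(len(uv))]
    if n=="wrist":
        r=np.linalg.norm(p[:,:2],axis=1)+1e-12; p=np.c_[p[:,:2]/r[:,None]*np.sin(r)[:,None],np.cos(r)]
    d=p@R; return c+d*((z-c[2])/d[:,2])[:,None]
def proj(n,X,info=None):
    i=info or ctrl.camera_info(n);K=np.array(i["camera_matrix"]);T=np.array(i["world_to_cam"])
    q=np.atleast_2d(X)@T[:3,:3].T+T[:3,3]
    if n=="wrist":
        r=np.linalg.norm(q[:,:2],axis=1);th=np.arctan2(r,q[:,2]);q=np.c_[q[:,:2]/r[:,None]*th[:,None]]
        return q*K[0,0]+K[:2,2]
    return q[:,:2]/q[:,2:]*K[0,0]+K[:2,2]
E
python3 - <<'E'
from h import *
z=np.load("top0.npz");im=z["im"];d=z["d"]
hsv=cv2.cvtColor(im,cv2.COLOR_RGB2HSV)
crop=cv2.resize(im[150:320,170:350],None,fx=4,fy=4,interpolation=cv2.INTER_CUBIC)[:600]
cv2.imwrite("pics/topc.png",cv2.resize(im[165:315,170:350],None,fx=4,fy=4,interpolation=cv2.INTER_CUBIC)[:,:,::-1])
m=np.zeros(im.shape[:2],np.uint8);m[165:315,170:350]=((hsv[165:315,170:350,1]<70)&(hsv[165:315,170:350,2]>110))*255
m=cv2.morphologyEx(m,cv2.MORPH_CLOSE,np.ones((9,9)))
cs,_=cv2.findContours(m,cv2.RETR_EXTERNAL,cv2.CHAIN_APPROX_NONE);c=max(cs,key=cv2.contourArea)
P=ray("top",cv2.convexHull(c)[:,0],0.012)[:,:2]
r=cv2.minAreaRect(np.float32(P*1000));print(r,cv2.boxPoints(r))
red=((hsv[...,0]<6)|(hsv[...,0]>174))&(hsv[...,1]>150)&(hsv[...,2]>90)
n,l,st,ce=cv2.connectedComponentsWithStats(red.astype(np.uint8))
for k in range(1,n):
    if st[k,4]>8 and 165<ce[k][1]<315:print("red",st[k],ce[k],ray("top",ce[k],.018),ray("top",ce[k],.08))
E
```

```text
((426.6626281738281, 93.3219223022461), (198.65780639648438, 249.9628448486328), 9.922266006469727) [[307.28363 199.31837]
 [350.35522 -46.90564]
 [546.0416  -12.67453]
 [502.97003 233.54948]]
red [298 207  14  15 155] [304.82580645 213.81935484] [[0.4815679  0.01242946 0.018     ]] [[0.4720103  0.01936382 0.08      ]]
red [238 285   7  12  40] [239.925 290.575] [[0.33434882 0.13575247 0.018     ]] [[0.33507656 0.13407096 0.08      ]]
```

View pics/topc.png

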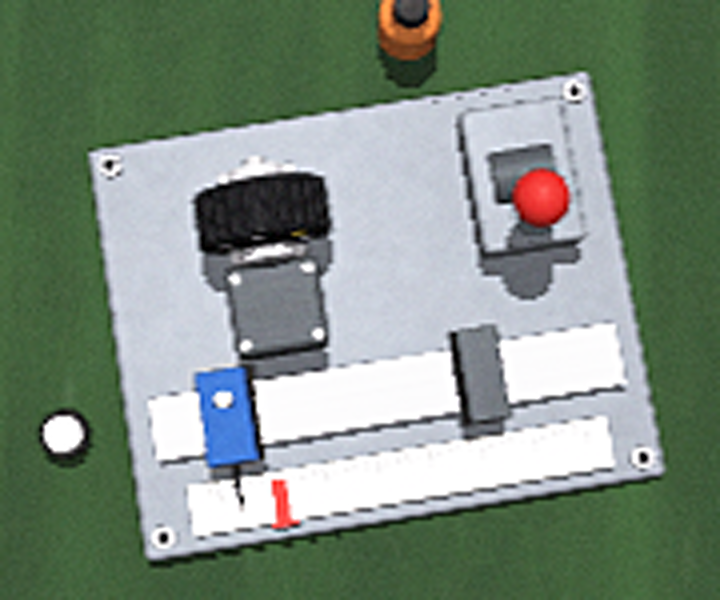

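```bash
cat >> h.py <<'E'
C0=np.array([.4267,.0933]);a0=np.deg2rad(9.92);RN=np.array([[np.cos(a0),-np.sin(a0)],[np.sin(a0),np.cos(a0)]])
def nest(P): return (np.atleast_2d(P)[:,:2]-C0)@RN
def world(p): return np.atleast_2d(p)[:,:2]@RN.T+C0
E
python3 - <<'E'
from h import *
for n in("top","scene"):
    z=np.load(n+"0.npz");d=z["d"];v,u=np.mgrid[:384,:512]
    i=ctrl.camera_info(n);K=i["camera_matrix"];T=np.array(i["world_to_cam"])
    pc=np.stack([(u-K[0][2])/K[0][0]*d,(v-K[1][2])/K[1][1]*d,d],-1)[d>0]
    W=(pc-T[:3,3])@T[:3,:3]
    s=(W[:,2]>.1)&(W[:,0]>-.1)&(W[:,0]<.8)&(abs(W[:,1])<.6)
    g={}
    for p in W[s]: g.setdefault(tuple(np.floor(p[:2]*10).astype(int)),[]).append(p[2])
    print(n,{k:(len(x),round(max(x),2)) for k,x in sorted(g.items())})
    if n=="top":
        Wf=np.zeros((384,512,3));Wf[d>0]=W
        hsv=cv2.cvtColor(z["im"],cv2.COLOR_RGB2HSV)
        N=nest(Wf.reshape(-1,3)).reshape(384,512,2)
        z_=Wf[...,2];inn=(abs(N[...,0])<.1)&(abs(N[...,1])<.125)
        w=inn&(z_>.055)&(N[...,1]>0);print("wheel",w.sum(),N[w].min(0),N[w].max(0),N[w].mean(0),z_[w].max())
        w=inn&(z_>.060)&(N[...,1]<-.03);print("ball",w.sum(),N[w].min(0),N[w].max(0),z_[w].max())
        b=inn&(hsv[...,0]>100)&(hsv[...,0]<125)&(hsv[...,1]>150);q=np.argwhere(b);
        X=nest(ray("top",q[:,::-1],.039));print("jaw",len(q),X.min(0),X.max(0),X.mean(0))
        print("flag",nest(ray("top",[239.9,290.6],.018)),"ptr",nest(ray("top",[[170+239/4,165+470/4],[170+241/4,165+508/4]],.023)))
        print("world wheel",world([[.05,.045]]))
E
```

```text
top {(np.int64(1), np.int64(3)): (112, np.float64(0.18)), (np.int64(2), np.int64(-1)): (824, np.float64(0.35)), (np.int64(2), np.int64(0)): (1092, np.float64(0.33)), (np.int64(2), np.int64(3)): (5496, np.float64(0.38)), (np.int64(3), np.int64(3)): (6803, np.float64(0.4)), (np.int64(4), np.int64(3)): (9370, np.float64(0.55)), (np.int64(5), np.int64(3)): (6675, np.float64(0.43)), (np.int64(6), np.int64(-2)): (184, np.float64(0.16)), (np.int64(6), np.int64(-1)): (867, np.float64(0.23)), (np.int64(6), np.int64(3)): (1243, np.float64(0.43)), (np.int64(6), np.int64(4)): (1556, np.float64(0.35)), (np.int64(7), np.int64(-4)): (84, np.float64(0.12)), (np.int64(7), np.int64(-3)): (819, np.float64(0.26)), (np.int64(7), np.int64(-2)): (472, np.float64(0.21)), (np.int64(7), np.int64(-1)): (1502, np.float64(0.23)), (np.int64(7), np.int64(3)): (177, np.float64(0.29)), (np.int64(7), np.int64(4)): (2705, np.float64(0.34))}
wheel 512 [0.02824797 0.01705677] [0.07204548 0.07489386] [0.04934275 0.04536765] 0.07872672143011523
ball 166 [ 0.01775768 -0.09160063] [ 0.04354155 -0.06689712] 0.099616672439895
[... 917 characters left out ...]
(0.43)), (np.int64(4), np.int64(3)): (3782, np.float64(0.49)), (np.int64(4), np.int64(4)): (1948, np.float64(0.43)), (np.int64(4), np.int64(5)): (99, np.float64(0.43)), (np.int64(5), np.int64(3)): (105, np.float64(0.43)), (np.int64(5), np.int64(4)): (1178, np.float64(0.43)), (np.int64(6), np.int64(-2)): (42, np.float64(0.13)), (np.int64(6), np.int64(-1)): (555, np.float64(0.23)), (np.int64(6), np.int64(3)): (6, np.float64(0.43)), (np.int64(6), np.int64(4)): (78, np.float64(0.43)), (np.int64(7), np.int64(-4)): (12, np.float64(0.11)), (np.int64(7), np.int64(-3)): (338, np.float64(0.27)), (np.int64(7), np.int64(-2)): (53, np.float64(0.21)), (np.int64(7), np.int64(-1)): (1029, np.float64(0.23))}
```

Request:
{"fn": "servo_tool", "kwargs": {"increments": "-0 0 -0.12 3.5 -2.7 0 0;0 0 -0.24 7 -5.4 0 0;0 0 -0.36 10.5 -8.1 0 0;0 0 -0.48 14 -10.8 0 0;0 0 -0.6 17.5 -13.5 0 0;0 0 -0.72 20.5 -16 0 0;0 0 -0.84 23.5 -18.5 0 0;0 0 -0.96 27 -21 0 0;0 0 -1.08 30 -23.5 0 0;0 0 -1.2 33 -26 0 0", "grip_force": 20}}

```text
time: 0.98
eef_pos: [0.4207, -0.3219, 0.2452]
tcp_rot: [0.747, 0.665, 0.0, -0.0]
contact_force: [0.5, -0.5, 0.5]
opening: 0.001
```

Request:
{"fn": "servo_tool", "kwargs": {"increments": "0 0 -0.12 3.5 0 0 0;0 0 -0.24 7.5 -0.1 0 0;0 0 -0.36 11.5 -0.2 0 0;0 0 -0.48 15 -0.3 0 0;0 0 -0.6 18.5 -0.4 0 0;0 0 -0.72 22 -0.5 0 0;0 0 -0.84 25.5 -0.6 0 0;0 0 -0.96 29 -0.7 0 0;0 0 -1.08 32.5 -0.8 0 0;0 0 -1.2 36 -0.9 0 0"}}

```text
time: 1.82
eef_pos: [0.4544, 0.0364, 0.2453]
tcp_rot: [0.241, 0.971, 0.0, 0.0]
contact_force: [-0.2, -0.5, -0.6]
opening: 0.0
```

Request:
{"fn": "servo_tool", "kwargs": {"increments": "0 0 -0.12 1 2 0.8 0;0 0 -0.24 1.8 4 1.6 0;0 0 -0.36 2.6 6 2.4 0;0 0 -0.48 3.4 8 3.2 0;0 0 -0.6 4.1 9.6 4 0;0 0 -0.665 4.31 10.17 4.5 0;0 0 -0.665 4.31 10.17 4.5 0;0 0 -0.665 4.31 10.17 4.5 0"}}

```text
time: 2.48
eef_pos: [0.4646, 0.1448, 0.1998]
tcp_rot: [-0.086, 0.996, -0.0, -0.001]
contact_force: [-0.3, -0.1, -0.5]
opening: 0.005
```

```bash
cat > look.py <<'E'
import sys
from h import *
t=sys.argv[1]
s=ctrl.get_state();info=ctrl.camera_info("wrist")
im,d=ctrl.read_camera("wrist");cv2.imwrite(f"pics/w{t}.png",im[:,:,::-1])
np.savez(f"w{t}.npz",im=im,d=d,T=info["world_to_cam"],K=info["camera_matrix"])
print(s["time"],s["eef_pos"],s["tcp_rot"],s["contact_force"],nest(s["eef_pos"]),s["qpos"])
E
python3 look.py 1
```

```text
2.4833 [0.46455055 0.14475166 0.19982059] [-8.55569312e-02  9.96333046e-01 -1.12422894e-04 -6.78433362e-04] [-0.28916727 -0.13563997 -0.45375113] [[0.04614839 0.04416179]] [ 9.32849831e-02 -9.24385271e-02  2.07167162e+00 -2.33583582e-04
  1.16371811e+00 -1.64874207e+00]
```

View pics/w1.png

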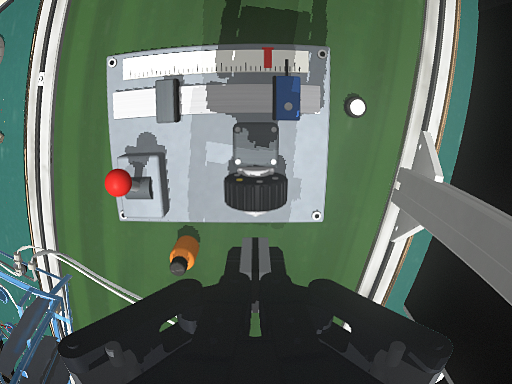

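```bash
cat > meas.py <<'E'
import sys
from h import *
def meas(t):
    f=np.load(f"w{t}.npz");im=f["im"];info=dict(world_to_cam=f["T"],camera_matrix=f["K"])
    hsv=cv2.cvtColor(im,cv2.COLOR_RGB2HSV)
    red=((hsv[...,0]<8)|(hsv[...,0]>172))&(hsv[...,1]>140)&(hsv[...,2]>80)
    n,l,st,ce=cv2.connectedComponentsWithStats(red.astype(np.uint8))
    for k in range(1,n):
        if st[k,4]<25: continue
        q=np.argwhere(l==k)[:,::-1]; P=nest(ray("wrist",q,.018,info))
        B=nest(ray("wrist",ce[k],.082,info))
        print("red",st[k],"as flag: y mid",P[:,1].mean(),"xr",P[:,0].min(),P[:,0].max(),"as ball",B)
        if abs(P[:,0].mean()+.08)<.02: fl=P[:,1].mean()
    v,u=np.mgrid[:384,:512];P=nest(ray("wrist",np.c_[u.ravel(),v.ravel()],.023,info)).reshape(384,512,2)
    # pointer: dark pixels over strip in the band x -.085..-.073
    dark=(im.max(2)<90)&(P[...,0]<-.074)&(P[...,0]>-.084)&(abs(P[...,1])<.11)
    wt=(130-im.max(2).astype(float)).clip(0)*((P[...,0]<-.074)&(P[...,0]>-.084)&(P[...,1]<.095)&(P[...,1]>-.08))
    n,l,st,ce=cv2.connectedComponentsWithStats(dark.astype(np.uint8))
    for k in range(1,n):
        if st[k,4]>6: print("dark",st[k],P[l==k].mean(0), "rel flag",P[l==k][:,1].mean()-fl)
    b=(hsv[...,0]>100)&(hsv[...,0]<125)&(hsv[...,1]>150);b[130:]=0;b[:,:110]=0;b[:,330:]=0
    X=nest(ray("wrist",np.argwhere(b)[:,::-1],.039,info));print("jaw",len(X),X.min(0),X.max(0),X.mean(0))
if __name__=="__main__": meas(sys.argv[1])
E
python3 meas.py 1
python3 - <<'E'
from h import *
im=cv2.imread("pics/w1.png")
cv2.imwrite("pics/w1c.png",cv2.resize(im[40:140,215:335],None,fx=6,fy=6,interpolation=cv2.INTER_CUBIC))
f=np.load("w1.npz");info=dict(world_to_cam=f["T"],camera_matrix=f["K"])
print("corner screws",nest(ray("wrist",[[112,62],[323,54],[317,216],[123,216]],.013,info)))
print("wheel",nest(ray("wrist",[[225,178],[288,178]],.065,info)),nest(ray("wrist",[[256,172],[256,208]],.07,info)))
print("bottle cap",ray("wrist",[180,265],.058,info))
E
```

```text
red [262  47  12  21 170] as flag: y mid 0.056151901814048416 xr -0.09239669028802545 -0.07085648937828144 as ball [[-0.07131844  0.05345812]]
red [105 169  27  28 595] as flag: y mid -0.11612776520799974 xr 0.03402708434688896 0.06659097953057962 as ball [[ 0.03335775 -0.08313979]]
dark [285  59   3   5  15] [-0.07690122  0.0747047 ] rel flag 0.018552801480800116
jaw 73 [-0.08338653 -0.10560945] [-0.01745377  0.08578042] [-0.04323846  0.07902675]
corner screws [[-0.08894892 -0.1163761 ]
 [-0.08809356  0.11516921]
 [ 0.09284247  0.11475664]
 [ 0.09371889 -0.11766937]]
wheel [[0.03485195 0.01584984]
 [0.03495826 0.07346061]] [[0.02821998 0.04416607]
 [0.06218229 0.04413799]]
bottle cap [[0.56290128 0.07924458 0.058     ]]
```

View pics/w1c.png

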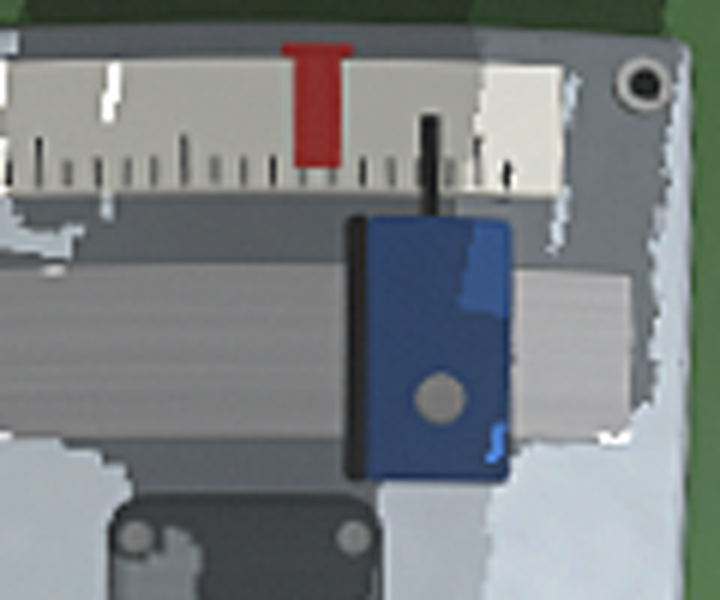

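Request:
{"fn": "servo_tool", "kwargs": {"increments": "0 0 0 0 1.5 3 0;0 0 0 0 1.5 6 0;0 0 0 0 1.5 9 0;0 0 0 0 1.5 10 0;0 0 0 0 1.5 10.4 0;0 0 0 0 1.5 10.4 0;0 0 0 0 1.5 10.4 0"}}

```text
time: 3.12
eef_pos: [0.4639, 0.1592, 0.0981]
tcp_rot: [-0.085, 0.996, 0.0, 0.001]
contact_force: [-0.1, 0.2, 0.2]
opening: 0.001
```

```bash
python3 look.py 2; python3 meas.py 2; python3 - <<'E'
from h import *
im,d=ctrl.read_camera("top");cv2.imwrite("pics/t2.png",cv2.resize(im[150:310,150:350],None,fx=3,fy=3)[:,:,::-1])
E
```

```text
3.1167 [0.46388576 0.15918806 0.09808541] [-8.54839695e-02  9.96338424e-01  4.42475113e-05  1.49438512e-03] [-0.14626201  0.24057293  0.17204133] [[0.04798053 0.05849689]] [ 1.23368744e-01  5.67158654e-02  2.13362856e+00 -3.01053764e-05
  9.48258252e-01 -1.61858711e+00]
red [244  16  18  31 357] as flag: y mid 0.056364193067145636 xr -0.09281142828982847 -0.07046548158220962 as ball [[-0.06587342  0.05670889]]
red [  18  202   37   41 1175] as flag: y mid -0.1482418331544781 xr 0.042341289693134845 0.08355964776342462 as ball [[ 0.03389804 -0.08454713]]
dark [326  29   6   6  10] [-0.08209756  0.10764117] rel flag 0.05127697538563492
dark [279  33   4   8  29] [-0.07676022  0.07489541] rel flag 0.018531217620744382
jaw 534 [-0.05938919  0.06386103] [-0.01678059  0.0863022 ] [-0.03271414  0.07118416]
```

View pics/w2.png

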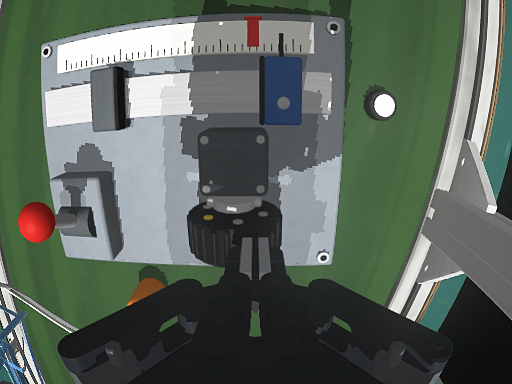

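View pics/t2.png

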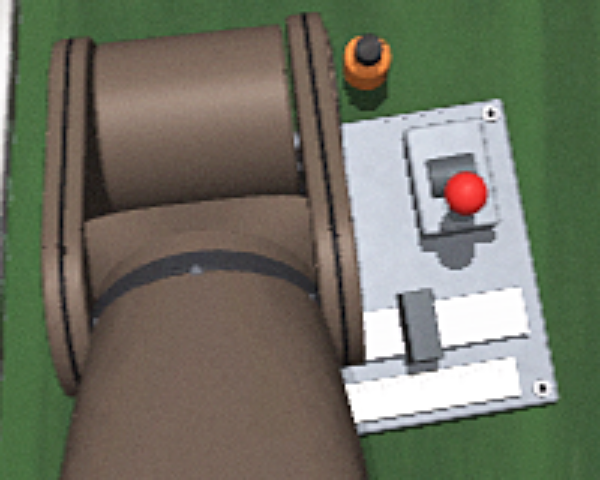

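Request:
{"fn": "servo_tool", "kwargs": {"increments": "0 0 0 -0.1 0 0.3 0;0 0 0 -0.1 0 0.5 0;0 0 0 -0.1 0 0.65 0;0 0 0 -0.1 0 0.65 0"}}

```text
time: 3.55
eef_pos: [0.4632, 0.1596, 0.0896]
tcp_rot: [-0.086, 0.996, -0.0, -0.0]
contact_force: [0.7, 0.1, -0.3]
opening: -0.0
```

Request:
{"fn": "servo_tool", "kwargs": {"increments": "0 0 0 -0.2 0 0.1 0;0 0 0 -0.2 -0.3 0.2 0;0 0 0 -0.2 -0.7 0.2 0;0 0 0 -0.2 -1.1 0.2 0"}}

```text
time: 3.88
eef_pos: [0.4678, 0.1494, 0.089]
tcp_rot: [-0.086, 0.996, 0.001, 0.0]
contact_force: [-3.6, 0.9, 9.2]
opening: 0.002
```

```bash
python3 look.py 3; python3 meas.py 3
```

```text
3.8833 [0.46783689 0.14936887 0.08903979] [-8.59365219e-02  9.96300451e-01  5.49602403e-04  1.50248147e-04] [-3.59530227  0.87150467  9.15414051] [[0.05018102 0.04814383]] [ 1.01580426e-01  7.46655791e-02  2.13458442e+00  1.36318332e-03
  9.32025557e-01 -1.64211380e+00]
red [259  10  18  31 341] as flag: y mid 0.05566297402042758 xr -0.09273852291661677 -0.0709173133633816 as ball [[-0.06456594  0.05284417]]
red [  18  203   40   43 1334] as flag: y mid -0.1480942430607488 xr 0.04225414292598796 0.08422997768418021 as ball [[ 0.0337789  -0.08501729]]
dark [342  25   8   6  14] [-0.08159702  0.10683696] rel flag 0.0511739842980443
dark [291  28   4   7  28] [-0.07655894  0.07152231] rel flag 0.015859337820082697
jaw 525 [-0.0597368  0.0602478] [-0.01696279  0.08245101] [-0.03054552  0.06710276]
```

Request:
{"fn": "servo_tool", "kwargs": {"increments": "0 0 0 0 -0.4 0 0;0 0 0 0 -0.8 0 0;0 0 0 0 -1.2 0 0;0 0 0 0 -1.6 0 0;0 0 0 0 -2 0 0;0 0 0 0 -2.2 0.05 0;0 0 0 0 -2.4 0.1 0;0 0 0 0 -2.4 0 0"}}

```text
time: 4.6
eef_pos: [0.471, 0.1249, 0.0872]
tcp_rot: [-0.086, 0.996, -0.0, -0.001]
contact_force: [-0.5, 0.1, -0.5]
opening: -0.003
```

```bash
python3 look.py 4; python3 meas.py 4
```

```text
4.6 [0.47095981 0.12494692 0.08715843] [-8.57659543e-02  9.96315073e-01 -6.34730927e-05 -6.87888924e-04] [-0.53133373  0.07451806 -0.50307919] [[0.04905  0.023549]] [ 5.08261252e-02  7.04649343e-02  2.14329953e+00 -2.18529596e-04
  9.29198685e-01 -1.69158224e+00]
red [296  12  19  32 373] as flag: y mid 0.05625753695640957 xr -0.09303272731074207 -0.07073397046471537 as ball [[-0.06468571  0.04529233]]
red [  47  206   43   47 1570] as flag: y mid -0.13557571472612295 xr 0.042675782069458074 0.08589858758586259 as ball [[ 0.03394259 -0.08399045]]
dark [322  30   5   8  35] [-0.07679615  0.06712546] rel flag 0.01086792663394856
dark [74 41  5  6  8] [-0.08251339 -0.10533974] rel flag -0.1615972819110089
jaw 10 [-0.03921451  0.05845381] [-0.01713674  0.06665652] [-0.03168439  0.06420862]
```

Request:
{"fn": "servo_tool", "kwargs": {"increments": "0 0 0 0 0 -1.5 0;0 0 0 0 1.8 -2 0;0 0 0 0 3.8 -1.5 0;0 0 0 0 3.8 -0.5 0;0 0 0 0 3.8 0 0;0 0 0 0 3.8 0 0"}}

```text
time: 5.15
eef_pos: [0.4643, 0.163, 0.0868]
tcp_rot: [-0.086, 0.996, 0.0, -0.001]
contact_force: [0.3, 0.0, 0.2]
opening: 0.001
```

Request:
{"fn": "servo_tool", "kwargs": {"increments": "0 0 0 0 -0.4 0 0;0 0 0 0 -0.8 0 0;0 0 0 0 -1.2 0 0;0 0 0 0 -1.6 0 0;0 0 0 0 -2 0 0;0 0 0 0 -2.4 0 0;0 0 0 0 -2.6 0 0;0 0 0 0 -2.6 0 0"}}

```text
time: 5.82
eef_pos: [0.4696, 0.136, 0.088]
tcp_rot: [-0.086, 0.996, -0.0, 0.0]
contact_force: [-0.7, -3.1, 2.2]
opening: -0.001
```

```bash
python3 look.py 5; python3 meas.py 5
```

```text
5.8167 [0.46961967 0.13604521 0.08796823] [-8.55319648e-02  9.96335301e-01 -4.93001383e-04  8.73302659e-05] [-0.69218753 -3.1200487   2.17803783] [[0.04964183 0.03471224]] [ 7.45942115e-02  7.20371970e-02  2.13980092e+00 -1.22792649e-03
  9.29569364e-01 -1.66674090e+00]
red [280  11  18  31 340] as flag: y mid 0.055944658606500546 xr -0.09277405121255808 -0.07082518413764595 as ball [[-0.06479425  0.04877709]]
red [  34  205   42   45 1461] as flag: y mid -0.1409673435306648 xr 0.04288902859517065 0.08529468121010954 as ball [[ 0.03383225 -0.08412987]]
dark [293  28   5   8  40] [-0.07655684  0.0595127 ] rel flag 0.003568039801777209
dark [64 43  4  6  7] [-0.08211489 -0.10477386] rel flag -0.16071851860617634
jaw 242 [-0.05955289  0.04844049] [-0.01718552  0.07066432] [-0.02798024  0.05446706]
```

Request:
{"fn": "servo_tool", "kwargs": {"increments": "0 0 0 0 -0.3 0.03 0;0 0 0 0 -0.6 0.08 0;0 0 0 0 -0.8 0.12 0;0 0 0 0 -0.95 0.16 0;0 0 0 0 -0.95 0.16 0"}}

```text
time: 6.28
eef_pos: [0.4709, 0.1276, 0.0859]
tcp_rot: [-0.086, 0.996, -0.0, -0.0]
contact_force: [0.3, 0.3, 0.3]
opening: -0.001
```

```bash
python3 look.py 6; python3 meas.py 6
```

```text
6.2833 [0.47090095 0.12762362 0.08591558] [-8.59072867e-02  9.96303125e-01 -6.84248147e-05 -1.24965980e-04] [0.26201842 0.26381424 0.25163552] [[0.04945314 0.02619582]] [ 5.64206939e-02  7.34367072e-02  2.14290538e+00 -1.80474745e-04
  9.25496348e-01 -1.68629368e+00]
red [293  10  19  32 318] as flag: y mid 0.05579045425572653 xr -0.09301318798793869 -0.07096150524007343 as ball [[-0.06526636  0.04576187]]
red [  42  206   43   47 1569] as flag: y mid -0.1373703312091676 xr 0.04279805400037817 0.08612189967626802 as ball [[ 0.03385697 -0.08397333]]
dark [304  28   5   8  40] [-0.07667948  0.05779827] rel flag 0.00200781390640567
dark [70 41  5  6  8] [-0.08178013 -0.10557854] rel flag -0.1613689910556699
jaw 112 [-0.05945784  0.04624608] [-0.01761815  0.06884938] [-0.02900483  0.05296308]
```

Request:
{"fn": "servo_tool", "kwargs": {"increments": "0 0 0 0 0 -1.5 0;0 0 0 0 1.2 -2 0;0 0 0 0 2.1 -2 0;0 0 0 0 2.1 -1 0;0 0 0 0 2.1 -0.4 0;0 0 0 0 2.1 -0.16 0;0 0 0 0 1.9 -0.16 0;0 0 0 0 1.65 -0.16 0;0 0 0 0 1.45 -0.16 0;0 0 0 0 1.45 -0.16 0"}}

```text
time: 7.17
eef_pos: [0.4684, 0.1423, 0.089]
tcp_rot: [-0.086, 0.996, 0.0, -0.001]
contact_force: [-5.1, 0.1, 14.7]
opening: 0.001
```

```bash
python3 look.py 7; python3 meas.py 7
```

```text
7.1667 [0.46836263 0.1423416  0.08901025] [-8.60336810e-02  9.96291483e-01  2.32321971e-04 -1.19699060e-03] [-5.055254    0.06751806 14.65231565] [[0.04948828 0.04113105]] [ 8.72028357e-02  7.26771271e-02  2.13678504e+00  5.80850058e-04
  9.34524055e-01 -1.65621966e+00]
red [270  11  19  32 309] as flag: y mid 0.05625112875933352 xr -0.0929511857527518 -0.07056102077952574 as ball [[-0.06534834  0.05100197]]
red [  27  204   41   44 1405] as flag: y mid -0.1435126800661621 xr 0.04226330545430413 0.08453693070311427 as ball [[ 0.03376754 -0.08422558]]
dark [352  27   8   7  15] [-0.08170933  0.1070646 ] rel flag 0.0508134698333066
dark [276  28   5   8  33] [-0.07684266  0.05537235] rel flag -0.0008787740659532625
dark [58 45  5  6  7] [-0.08240546 -0.10448465] rel flag -0.16073577780729378
jaw 1053 [-0.05965559  0.04380761] [-0.01727143  0.06657863] [-0.03165288  0.05229614]
```

Request:
{"fn": "servo_tool", "kwargs": {"increments": "0 0 0 0 0 -1.5 0;0 0 0 0 0 -4 0;0 0 0 0 0 -6 0;0 0 0 0 0 -6 0;0 0 0 0 0 -6 0"}}

```text
time: 7.63
eef_pos: [0.4686, 0.1422, 0.1475]
tcp_rot: [-0.086, 0.996, -0.0, 0.0]
contact_force: [0.3, -0.6, -0.1]
opening: -0.002
```

```bash
python3 look.py 8; python3 meas.py 8; python3 -c "
import cv2;im=cv2.imread('pics/w8.png');cv2.imwrite('pics/w8c.png',cv2.resize(im[10:140,195:345],None,fx=4,fy=4))"
```

```text
7.6333 [0.46860737 0.14216953 0.14747156] [-8.60546302e-02  9.96290362e-01 -6.07513576e-05  3.34008442e-04] [ 0.30246159 -0.5546161  -0.14926286] [[0.04969972 0.04091939]] [ 8.70900172e-02 -1.96966781e-02  2.10659631e+00 -1.40465211e-04
  1.05402512e+00 -1.65595935e+00]
red [267  31  14  25 192] as flag: y mid 0.0562853311607042 xr -0.09286233136255072 -0.07091994991455589 as ball [[-0.06996793  0.05218931]]
red [ 77 179  33  34 865] as flag: y mid -0.1241730200296976 xr 0.03629168545301761 0.07141083491801738 as ball [[ 0.03308578 -0.08323521]]
dark [272  44   4   7  25] [-0.07682466  0.05548326] rel flag -0.0008020697650838113
jaw 64 [-0.06767835  0.01594004] [-0.01837232  0.06680288] [-0.03829805  0.05515405]
```

View pics/w8c.png

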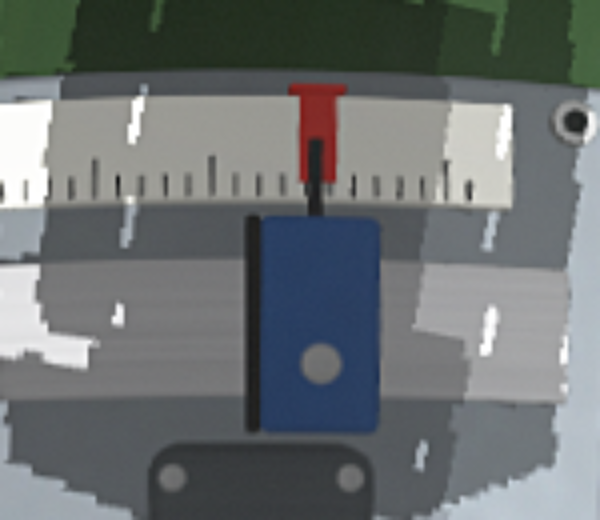

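View pics/w8.png

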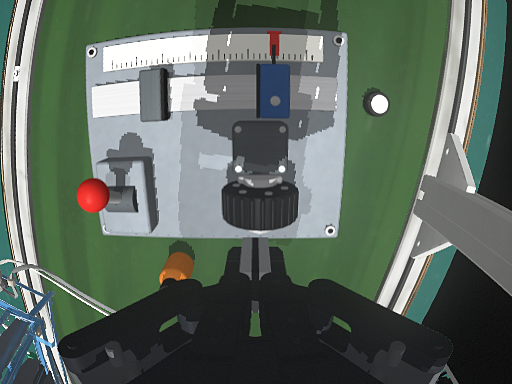

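Request:
{"fn": "servo_tool", "kwargs": {"increments": "0 0 0 1.2 -2.5 0 0;0 0 0 2.4 -5 0 0;0 0 0 3.6 -7.5 0 0;0 0 0 4.8 -10 0 0;0 0 0 5.5 -12.3 0 0;0 0 0 5.5 -12.3 0 0;0 0 0 5.5 -12.3 0 0"}}

```text
time: 8.27
eef_pos: [0.434, 0.011, 0.1457]
tcp_rot: [-0.085, 0.996, 0.001, -0.002]
contact_force: [-0.1, 0.3, -1.0]
opening: -0.002
```

```bash
python3 look.py 9; python3 meas.py 9
```

```text
8.2667 [0.43403693 0.01099278 0.14573955] [-8.46087196e-02  9.96412440e-01  6.60161163e-04 -1.78262909e-03] [-0.06602751  0.29716198 -0.95233279] [[-0.00695207 -0.08234062]] [-2.09345451e-01 -1.50815230e-01  2.23114922e+00  2.63265073e-04
  1.06505358e+00 -1.94969005e+00]
red [401 104  11  23 134] as flag: y mid 0.056456819600303416 xr -0.09215920087625529 -0.07095170506756254 as ball [[-0.08364421  0.0214632 ]]
dark [223 106  11  12 132] [-0.07906108 -0.10531189] rel flag -0.1617687085198805
dark [405 118   3   6  12] [-0.07665448  0.05516434] rel flag -0.0012924827210975404Traceback (most recent call last):
  File "meas.py", line 23, in <module>
    if __name__=="__main__": meas(sys.argv[1])
                             ~~~~^^^^^^^^^^^^^
  File "meas.py", line 22, in meas
    X=nest(ray("wrist",np.argwhere(b)[:,::-1],.039,info));print("jaw",len(X),X.min(0),X.max(0),X.mean(0))
                                                                             ~~~~~^^^
    return umr_minimum(a, axis, None, out, keepdims, initial, where)
ValueError: zero-size array to reduction operation minimum which has no identity
```

View pics/w9.png

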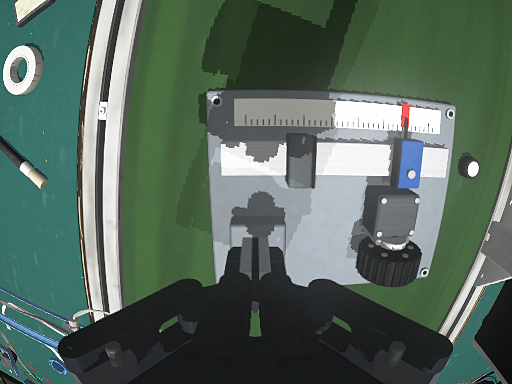

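Request:
{"fn": "servo_tool", "kwargs": {"increments": "0 0 0 0 0 2 0;0 0 0 0 0 4 0;0 0 0 0 0 5.5 0;0 0 0 0 0 6.2 0;0 0 0 0 0 6.2 0;0 0 0 0 0 6.2 0"}}

```text
time: 8.82
eef_pos: [0.4352, 0.0122, 0.0855]
tcp_rot: [-0.087, 0.996, 0.0, -0.001]
contact_force: [-0.3, -0.3, 0.1]
opening: -0.001
```

```bash
python3 - <<'E'
from h import *
s=ctrl.get_state();print(nest(s["eef_pos"]),s["eef_pos"],s["contact_force"])
im,d=ctrl.read_camera("scene");cv2.imwrite("pics/s10.png",cv2.resize(im[150:300,190:370],None,fx=4,fy=4)[:,:,::-1])
E
```

```text
[[-0.00559879 -0.0813231 ]] [0.43519468 0.01222822 0.08547689] [-0.31965512 -0.26252383  0.05359222]
```

View pics/s10.png

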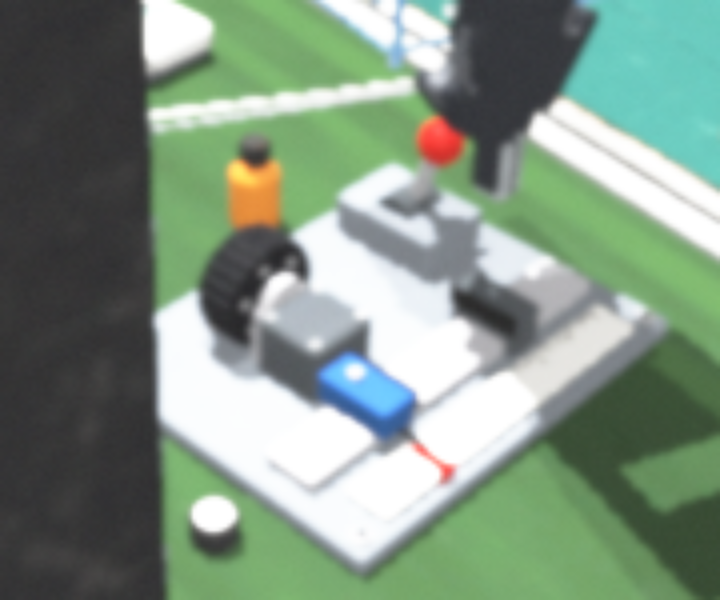

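Request:
{"fn": "servo_tool", "kwargs": {"increments": "0 0 0 -0.7 0 0 0;0 0 0 -1.4 0 0 0;0 0 0 -2.1 0 0 0;0 0 0 -2.8 0 0 0;0 0 0 -3.5 0 0 0;0 0 0 -4.2 0 0 0;0 0 0 -4.8 0 0 0;0 0 0 -5.3 0 0 0;0 0 0 -5.6 0 0 0;0 0 0 -5.6 0 0 0"}}

```text
time: 9.7
eef_pos: [0.4911, 0.0212, 0.0856]
tcp_rot: [-0.086, 0.996, 0.0, 0.0]
contact_force: [-0.0, 0.8, -0.1]
opening: 0.001
```

```bash
python3 - <<'E'
from h import *
s=ctrl.get_state();print(nest(s["eef_pos"]),s["eef_pos"],s["contact_force"])
im,d=ctrl.read_camera("scene");cv2.imwrite("pics/s11.png",cv2.resize(im[150:300,190:370],None,fx=4,fy=4)[:,:,::-1])
E
```

```text
[[ 0.0510119  -0.08210117]] [0.49109305 0.02121428 0.08558907] [-0.00348362  0.81484428 -0.11452394]
```

View pics/s11.png

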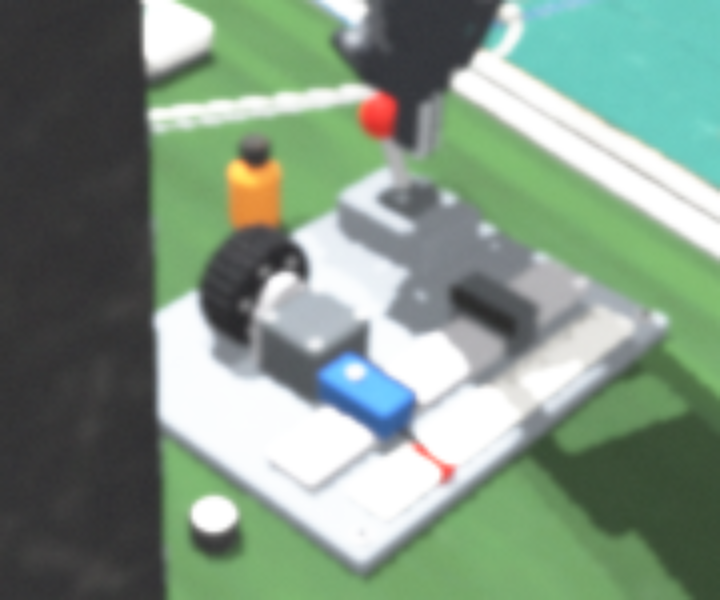

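Request:
{"fn": "servo_tool", "kwargs": {"increments": "0 0 0 -0.2 0 0 0;0 0 0 -0.4 0 0 0;0 0 0 -0.4 0 0 0"}}

```text
time: 10.0
eef_pos: [0.494, 0.0219, 0.0855]
tcp_rot: [-0.086, 0.996, 0.0, -0.001]
contact_force: [-2.0, -1.1, -0.9]
opening: -0.002
```

Request:
{"fn": "servo_tool", "kwargs": {"increments": "0 0 0 -0.2 0 0 0;0 0 0 -0.4 0 0 0;0 0 0 -0.4 0 0 0"}}

```text
time: 10.25
eef_pos: [0.4945, 0.022, 0.0853]
tcp_rot: [-0.087, 0.996, -0.0, -0.006]
contact_force: [-13.3, -5.0, 8.1]
opening: 0.001
```

Request:
{"fn": "servo_tool", "kwargs": {"increments": "0 0 0 1.5 0 0 0;0 0 0 3 0 -0.5 0;0 0 0 3.5 0 -3.5 0;0 0 0 3.5 0 -7 0;0 0 0 3.5 2 -10 0;0 0 0 3.5 5 -10 0;0 0 0 3.5 8 -10 0;0 0 0 3.5 9 -10 0;0 0 0 3.5 9 -10 0"}}

```text
time: 11.0
eef_pos: [0.4484, 0.1069, 0.1863]
tcp_rot: [-0.088, 0.996, 0.0, 0.001]
contact_force: [0.1, -0.1, -0.3]
opening: -0.004
```

```bash
python3 look.py 12; python3 meas.py 12; python3 - <<'E'
from h import *
im,d=ctrl.read_camera("scene");cv2.imwrite("pics/s12.png",cv2.resize(im[150:300,190:370],None,fx=4,fy=4)[:,:,::-1])
hs=cv2.cvtColor(im,cv2.COLOR_RGB2HSV);r=((hs[...,0]<8)|(hs[...,0]>172))&(hs[...,1]>150)&(hs[...,2]>80);r[:150]=0;r[210:]=0;r[:,:200]=0;r[:,360:]=0
q=np.argwhere(r);print("ball px",q.mean(0)[::-1],len(q))
for a in(.8,.85,.9,1.):
    w=world([[.05+.055*np.sin(a-.5),-.08]])[0]; print(a,proj("scene",[[*w,.034+.055*np.cos(a-.5)]]),nest(ray("scene",q.mean(0)[::-1],.034+.055*np.cos(a-.5))))
E
```

```text
11.0 [0.44843433 0.10690126 0.18630113] [-8.76719689e-02  9.96148950e-01  1.63934700e-04  9.32275651e-04] [ 0.14061111 -0.10394098 -0.28538838] [[0.02375251 0.00965367]] [ 1.31180180e-02 -1.41523538e-01  2.14209921e+00  5.13101969e-04
  1.13918214e+00 -1.73346195e+00]
red [297  67  13  22 133] as flag: y mid 0.05580393323735221 xr -0.09239793016867091 -0.07087971799427142 as ball [[-0.07720054  0.04551886]]
red [144 242  27  27 583] as flag: y mid -0.1065035390428368 xr 0.0966069936710196 0.13245298276956735 as ball [[ 0.07784625 -0.08162816]]
dark [302  79   3   6  18] [-0.07695254  0.05496898] rel flag -0.0008349563136671873
jaw 26 [-0.04517955  0.048336  ] [-0.0314606  0.0656195] [-0.03662221  0.05788201]
ball px [284.19753086 178.80246914] 81
0.8 [[288.12459851 179.01269807]] [[ 0.07302324 -0.07436431]]
0.85 [[287.23010357 178.91472348]] [[ 0.07395461 -0.07547556]]
0.9 [[286.35252984 178.87387767]] [[ 0.07502296 -0.07675026]]
1.0 [[284.6568062  178.96228071]] [[ 0.07755959 -0.07977684]]
```

View pics/w12.png

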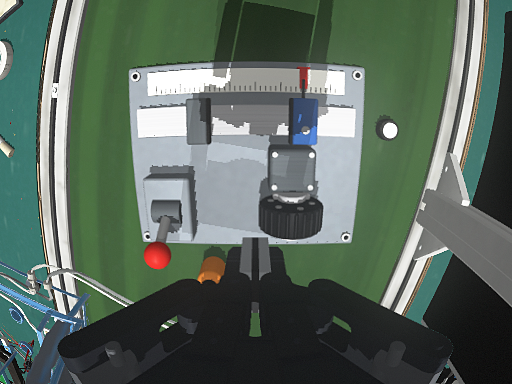

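View pics/s12.png

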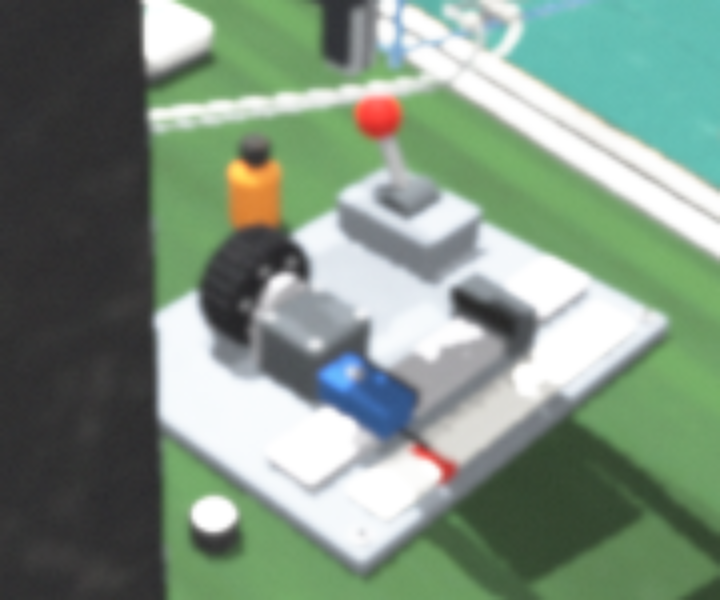

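Lever at about 1.0 (both views agree), the pointer 0.8 mm off the band's middle, loose things undisturbed, and the robot clear. I'm handing the job in.

```bash
python3 -c "
from plant import ctrl
print(ctrl.sign_off())"
```

```text
the job is handed in; nothing more can be done
None
```

The nest is set and locked, and I handed the job in at about 11 s of the 58 s allowed.

- **Wheel:** I rolled its top towards the lever end in three strokes with the closed fingertips, pressing with about 15 N at most. The last wrist picture puts the pointer 0.8 mm past the middle of the red band (limit 4 mm). Two other wrist pictures gave 0.9 and 1.3 mm.
- **Lever:** I pushed the ball over until it met its stop, at about 14 N. The ball then sat at about 1.0 rad in both the wrist and scene pictures.
- **Rest of the scene:** In the last pictures the bottle and the spare knob look where they were. The tape was not checked again, but the arm did not work near it. The fingers stayed above the jaw's height and never came near it, and the arm was clear of everything at hand-in.

The first top-camera estimate of the pointer's distance to the band was about 17 mm, against 18.5 mm from the wrist camera. I used the wrist camera throughout. It showed the nest's screws about 2.4 mm off along x, roughly the stated calibration error. This shifts the band and the pointer alike, so it does not affect the pointer's reading.

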